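Seat a cap mat on a 96-well plate with the hand-cranked bench press

ROBOT

A 6-joint arm with a two-finger parallel gripper is mounted at the origin on the work surface. World frame = base frame: x ahead of the robot, y to its left, z up, the work surface at z = 0. Lengths are in m, angles in degrees, forces in N, time in s.
With the tool pointing down it reaches from about 0.35 to 0.875 m from the base axis. Payload 4.2 kg.
Tool frame: the origin (TCP) lies midway between the tips of the shut fingers; the grasp point (between the pads) lies 19 mm behind it; y points along the fingers, z is the direction in which the jaws open and shut, and the axes are right-handed (so a half turn about y gives the same grasp; the last joint's range is limited). The gripper opens to 87 mm and grips with 3 to 60 N. Pads are 19 mm wide; open, the fingers measure 117 mm over their backs; the gripper's body (75 mm by 190 mm) begins 51 mm behind the grasp point.
Start: joints at [82.941, 22.042, 0.453, 0, -68.411, -14.817], TCP at [0.233, 0.58, 0.223] pointing down, gripper open.
Joint ranges: [-179.83, 179.83], [-69.29, 118.12], [-61.27, 80.66], [-181.25, 117.63], [-171.15, -9.14], [-177.46, 177.46]. Speed limits (degrees/s): [159.86, 159.86, 180, 180, 180, 180].

INTERFACE

Orientations are given as [roll, pitch, yaw] about the fixed x, y, z axes, in that order (R = Rz(yaw) Ry(pitch) Rx(roll)).
In Python, from workcell import env gives the robot as it stands. The module is installed in compiled form; this text tells all that it offers. Calls block until the motion is done:
- env.goto(position, orientation): joint-space move of the TCP to a pose.
- env.move_straight(position, rotation=None, rate=0.15, force_limit=None): straight line of the TCP; rotation=None keeps the orientation; rate is the mean speed in m/s. With force_limit (N) it stops when the force on the tool has changed by that much, and returns True; else False.
- env.set_joints(angles): joint-space move.
- env.gripper_to(opening, grasp_force=None): opening from 0.0 (shut) to 1.0 (fully open); grasp_force is the grip in N (None keeps the last); returns when the fingers have stopped.
- env.dwell(seconds).
- env.inverse_kinematics(position, orientation): joint angles nearest the present ones, or None.
- env.read_state(): the state.
- env.grab_frame(name): name is "scene" or "top"; returns a dict with "image" (420x560x3 uint8, blue, green, red), "fx", "fy", "cx", "cy" (pixels), "position" and "orientation" of the camera in the world. Camera axes: x right, y up, looking along -z (the intrinsics and any distortion apply to the point x, -y, -z); pixel columns grow to the right and rows downward; lengths in m; the calibration is good to about 2 mm. A picture is of the moment at which its call begins. There is no depth.
A pose or a line that the arm cannot do raises env.Unreachable and nothing moves.
- env.close_job(): hands the job in, once; it reports no verdict.
Trained networks look in a picture, given as the dict that the camera call returned (one of the last four; its "shot" number tells which), for a name from the list of things; names that differ only in an ending like _2 or _b are one class to them, and where a whole thing is asked for, a point or a joint stands for the part that bears it (a point fixed in the world has none). Each returns a list of dicts, best first, with "score" (0 to 1); they miss things now and then, are a little off and sometimes report something else, mostly with a low value. They report only what shows in the picture. A call takes as long as a camera call.
- env.search_frame(picture, thing): "xyz" ([x, y, z] in m, in world coordinates, good to about 4 mm: the middle of the surface that is visible of it).
- env.trace(picture, thing): "mask" (420x560 bool, what is visible of it).
The state is a dict: "clock": time; "joint_positions": joint angles; "qvel": joint speeds; "joint_torque": joint torques, N m; "position": TCP position; "tool_rot": TCP orientation; "force": force on the tool from outside, world axes, zero at the start; "wrist_torque": the same for the moment, N m; "opening": opening from 0.0 (shut) to 1.0 (fully open).
Only numpy, scipy, OpenCV 4.12 (cv2) and the standard library are available. Lean on these libraries where they do the work, as an engineer would, in place of code of your own. Each camera call takes 0.05 s, during which the arm holds its last target.

TASK

Push the press's tray with the loosely covered 96-well plate fully home under the press. Then take the crank by its loose grip sleeve and wind the platen down (clockwise seen from above) until you feel the cap mat come up solid on the plate, without overloading the plate, and keep it pressed for two seconds. The springs drive the crank back, so keep hold of the sleeve and wind the platen all the way up again before you let go; leave the tray in and do not disturb the other things on the bench.

Things in the scene. Friction and masses are not known exactly. Their poses are not given: they have to be found in the camera images.
- press: White bench screw press, base 200 x 200 mm, bridge on two columns, fixed to the bench. Origin on the bench under the base, exactly on the vertical screw axis about which the crank turns; z up, y the way the tray comes out, columns at x = +-76 mm. Nut on the bridge tops out at 172 mm; platen up, crank hub and arm lie 212 to 230 mm above the bench and sink with the screw.
- tray (a joint): Tray, a slide under the press: distance in m that it stands out from home (0 = fully home at a hard stop, at most 0.13). Slides along the press's y with about 3 N of friction and stays where it is left.
- tray_knob (a point): Light grey upright knob at the tray's outer end, diameter 18 mm, from 30 to 70 mm above the bench, on a thin bar whose top is at 30 mm. The point lies on the knob's axis 52 mm above the bench; 135 mm from the screw axis when the tray is home.
- sleeve: Light grey upright grip sleeve of the crank, a cylinder 24 mm in diameter, 62 mm tall, spinning freely on a vertical pin 65 mm from the screw axis. Origin at its centre, 260 mm above the bench with the platen up. 3 mm steel cap on top, crank arm 3 mm below its lower end. Force along the circle: about 2 N winding freely, 4.5 N as the plugs go in, then about 1 N more per mm when solid.
- crank (a joint): Crank angle in rad: 0 = platen up at its upper stop, growing clockwise seen from above as screw, platen, crank and sleeve sink 3.82 mm a rad (24 mm a turn); thread ends at 9.4. Not self-locking: let go, the return springs spin it back to 0. With the mat solid, 8 to 13 N along the circle at the sleeve is a good pressing load; above about 16 N (250 N on the plate) the plate is overloaded.
- platen: Aluminium platen with a black rubber face of 86 x 126 mm below. Origin at the centre of the face's underside, 81 mm above the bench when the platen is up.
- tube_rack: Clear acrylic rack, 120 x 130 x 60 mm, with white capped microtubes. Origin at the centre of its underside. To be left alone.
- pipette: Grey-white pipette lying on the bench, about 275 mm long, 33 mm thick. Origin under its body on the bench. To be left alone.
- spare_plate: White 96-well plate, 86 x 128 x 14 mm, lying on the bench. Origin at the centre of its underside. To be left alone.
- mat_top (a point): Centre of the top of the grey silicone cap mat, 80 x 120 mm, that lies loosely on the white microplate in the tray. Its plugs go 5 mm deep and are already in by 0 to 3.5 mm, and the nest's height differs each time (both not given): the loose mat's top is 56 to 66 mm above the bench. Once the platen meets it, it goes 1.5 to 5 mm down and comes solid at 5.2 to 7.0 rad of crank.

How it is judged (in metres and radians):
On the way, in this order (a step that is already met when the one before it is completed fails the run):
1. the tray is pushed fully home (within 3 mm) (value of joint tray below 0.003 m), for 0.2 s.
2. with the sleeve in the fingers the mat is pressed home (at least 4 mm deep) and kept under at least 70 N of press load for 1.5 s (value of joint mat above 0.004 m and contact force between mat and anything else above 70 N and contact force between the fingers and sleeve above 1 N), for 1.5 s.
3. the platen is wound back up (crank below 0.5 rad) with the sleeve still in the fingers (value of joint crank below 0.5 rad and contact force between the fingers and sleeve above 1 N), for 0.1 s.
At the end, for the whole second after the job is handed in: The tray is home within 4 mm, the mat is pressed at least 4 mm deep (of 5), the platen is fully up (crank below 0.15 rad) and at rest (value of joint tray below 0.004 m and value of joint mat above 0.004 m and value of joint crank below 0.15 rad and velocity of joint crank below 0.2 rad/s); the robot touches nothing.
It fails at once if the plate is overloaded: more than 250 N under the platen (contact force between mat and anything else above 250 N).
It fails at once if the crank spins back out of control (faster than 8 rad/s) (velocity of joint crank below -8 rad/s).
It fails at once if the tube rack is shifted by more than 20 mm (distance of tube_rack from where it was at the start of the episode above 0.02 m).
It fails at once if the pipette is shifted by more than 20 mm (distance of pipette from where it was at the start of the episode above 0.02 m).
It fails at once if the spare plate is shifted by more than 20 mm (distance of spare_plate from where it was at the start of the episode above 0.02 m).
It also fails if it takes over 72 s, if anything falls off the work surface, if the arm or the gripper's body presses on something with over 40 N, if the wrist force passes 120 N, or if a joint passes its speed limit or range.

## Working session

There is one attempt and no reset: what is moved stays moved. The work goes in short steps, each a Python script; the robot and the scene stay as the last script left them, time stands still between calls to the robot, and variables do not carry over. Pictures are saved under pics/ and viewed, and the job is handed in when it is done.

```bash
mkdir -p pics; ls
python3 - <<'E'
from workcell import env
import cv2
s=env.read_state(); print({k:s[k] for k in s})
for n in("scene","top"):
    f=env.grab_frame(n); cv2.imwrite(f"pics/{n}0.png",f["image"]); print({k:f[k] for k in f if k!="image"})
    for t in["press","tray","tray_knob","sleeve","crank","platen","mat_top","tube_rack","pipette","spare_plate"]:
        r=env.search_frame(f,t); print(t,[(d["score"],d["xyz"]) for d in r[:2]])
print(env.read_state()["clock"])
E
```

```text
pics
{'clock': 0.0, 'joint_positions': array([ 8.29422568e+01,  2.20908381e+01,  3.79119326e-01, -2.89625444e-02,
       -6.84119630e+01, -1.48173427e+01]), 'qvel': array([-0.00666707,  0.08269468,  0.04978995, -0.05679017, -0.00752594,
       -0.02095519]), 'joint_torque': array([-6.14083056e-04, -3.90659237e+01,  1.87399703e+01,  4.21984658e+00,
        1.09708574e-02, -1.89339103e-04]), 'position': array([0.23261398, 0.57943952, 0.22145437]), 'tool_rot': array([-8.98735473e+01,  5.61773414e-03,  1.58114235e+02]), 'force': array([-0.19787569, -0.88083272,  0.92445829]), 'wrist_torque': array([ 0.07698747,  0.01872916, -0.04063975]), 'opening': 1.000945989338165}
{'fx': 447.69060783430325, 'fy': 447.69060783430325, 'cx': 280.00633778665355, 'cy': 207.93754738883305, 'position': array([ 1.23980652, -0.0125787 ,  0.9308193 ]), 'orientation': array([43.67905508, -0.34245258, 94.37241008]), 'shot': 1}
press [(0.71, [0.5934, -0.1253, 0.0631])]
tray [(0.91, [0.556, -0.033, 0.0628])]
tray_knob [(0.77, [0.5534, -0.0371, 0.062])]
sleeve [(0.65, [0.5745, -0.2001, 0.2691])]
crank [(0.94, [0.57
[... 254 characters left out ...]
0.0223])]
spare_plate [(0.56, [0.3768, 0.3211, 0.01])]
{'fx': 515.5072506820546, 'fy': 515.5072506820546, 'cx': 285.38717913928167, 'cy': 213.6568339309745, 'position': array([ 0.2603089 , -0.05764618,  1.52779315]), 'orientation': array([  9.82726326,  -0.61644646, -89.19916212]), 'shot': 2}
press []
tray [(0.94, [0.5289, -0.0433, 0.0611])]
tray_knob [(0.92, [0.5251, -0.0402, 0.0662])]
sleeve [(0.5, [0.5537, -0.1959, 0.2767])]
crank [(0.88, [0.5614, -0.1552, 0.2286])]
platen [(0.61, [0.5631, -0.1347, 0.0972])]
mat_top [(0.59, [0.5455, -0.0521, 0.0646])]
tube_rack [(0.73, [0.4705, -0.4432, 0.0595])]
pipette [(0.71, [0.5871, 0.3241, 0.0255])]
spare_plate [(0.79, [0.3709, 0.3226, 0.0158])]
1.1
```

View pics/scene0.png

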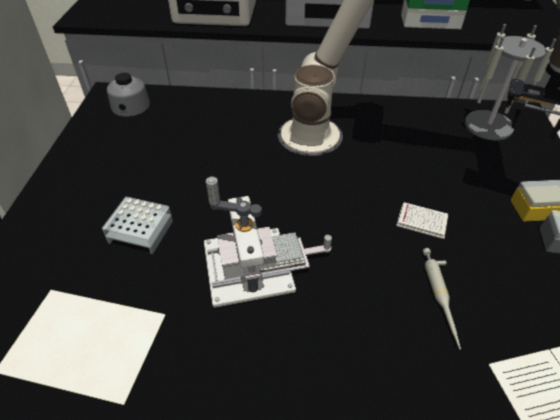

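View pics/top0.png

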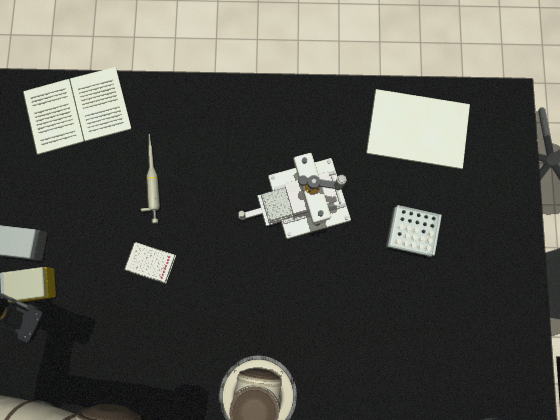

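```bash
cat > h.py <<'E'
import numpy as np, cv2
from scipy.spatial.transform import Rotation as R
def cam(f): return R.from_euler('xyz',f["orientation"],degrees=True).as_matrix(), np.array(f["position"])
def ray(f,u,v):
    M,p=cam(f); d=np.array([(u-f["cx"])/f["fx"],-(v-f["cy"])/f["fy"],-1.]); return p,M@d
def onz(f,u,v,z):
    p,d=ray(f,u,v); return p+d*(z-p[2])/d[2]
def proj(f,X):
    M,p=cam(f); c=M.T@(np.asarray(X)-p); return np.array([f["cx"]+f["fx"]*c[0]/-c[2], f["cy"]-f["fy"]*c[1]/-c[2]])
def tri(fs,uvs):
    A=np.zeros((3,3));b=np.zeros(3)
    for f,uv in zip(fs,uvs):
        p,d=ray(f,*uv); d=d/np.linalg.norm(d); P=np.eye(3)-np.outer(d,d); A+=P;b+=P@p
    X=np.linalg.solve(A,b); return X,[proj(f,X)-uv for f,uv in zip(fs,uvs)]
E
python3 - <<'E'
from workcell import env
from h import *
import pickle
fs=[env.grab_frame(n) for n in("scene","top")]
out={}
for t in["tray_knob","tray","sleeve","crank","platen","mat_top","press"]:
    for i,f in enumerate(fs):
        r=env.trace(f,t)
        if r:
            m=r[0]["mask"]; out[t,i]=m; y,x=np.nonzero(m); print(t,i,r[0]["score"],m.sum(),x.mean().round(1),y.mean().round(1),x.min(),x.max(),y.min(),y.max())
        else: print(t,i,None)
pickle.dump((fs,out),open("f0.pkl","wb"))
for n,f,(x0,y0,x1,y1) in(("s",fs[0],(190,160,350,310)),("t",fs[1],(230,140,360,245))):
    c=f["image"][y0:y1,x0:x1]; cv2.imwrite(f"pics/crop_{n}.png",cv2.resize(c,None,fx=4.9 if n=="s" else 5.5,fy=4 if n=="s" and 0 else (3.9 if n=="s" else 5.5),interpolation=cv2.INTER_CUBIC))
E
```

```text
tray_knob 0 0.94 1450 292.0 252.5 260 331 233 271
tray_knob 1 0.64 1062 273.6 207.4 239 308 188 224
tray 0 0.64 1469 291.6 252.8 259 331 233 272
tray 1 0.82 1032 273.7 207.2 240 305 188 224
sleeve 0 None
sleeve 1 0.46 66 338.7 183.8 335 344 179 188
crank 0 0.84 850 230.6 202.8 207 261 177 225
crank 1 0.83 490 321.8 181.8 298 345 174 189
platen 0 0.69 2061 239.3 230.7 208 275 177 281
platen 1 0.78 1204 312.2 189.4 285 345 172 224
mat_top 0 0.72 711 285.6 247.8 264 302 232 263
mat_top 1 0.75 657 277.7 203.1 264 291 188 219
press 0 0.85 7413 251.7 254.5 206 331 178 305
press 1 0.57 5155 304.2 197.3 240 349 154 236
```

View pics/crop_s.png

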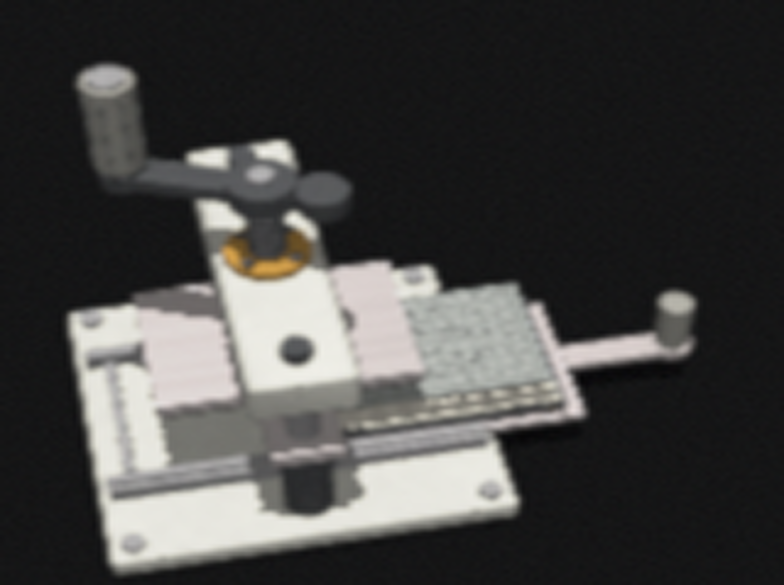

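View pics/crop_t.png

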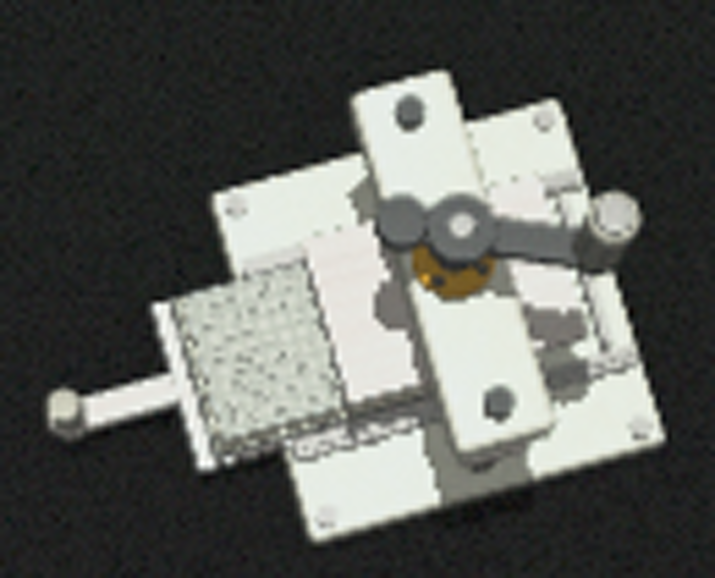

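Run:
```python
from h import *
import pickle
fs,_=pickle.load(open("f0.pkl","rb"))
S=lambda x,y:(190+(x+.5)/4.9-.5,160+(y+.5)/3.9-.5)
T=lambda x,y:(230+(x+.5)/5.5-.5,140+(y+.5)/5.5-.5)
P={"sleevetop":((106,77),(616,212)),"hub":((260,174),(462,224)),"knobtop":((675,300),(65,405)),
"bolt_near":((297,349),(409,111)),"c1":((112,570),(555,98)),"c2":((518,513),(213,193)),"c3":((70,312),(664,437)),
"b1":((133,541),(545,121)),"b2":((490,491),(235,207)),"b3":((92,321),(641,427)),"matc":((512,288),(205,445))}
for k,(a,b) in P.items():
    X,r=tri(fs,[S(*a),T(*b)]); print(k,X.round(4),np.round(r,1).tolist())
```

```text
sleevetop [ 0.5646 -0.2045  0.2959] [[-0.1, -0.0], [-0.1, 0.0]]
hub [ 0.5727 -0.1401  0.2352] [[0.1, 0.0], [0.1, -0.0]]
knobtop [0.5117 0.0558 0.0733] [[0.1, 0.0], [0.1, 0.0]]
bolt_near [ 0.6448 -0.1176  0.1724] [[0.1, 0.0], [0.1, -0.0]]
c1 [ 0.6975 -0.2055  0.0181] [[0.4, 0.0], [0.3, -0.0]]
c2 [ 0.6408 -0.0166  0.0161] [[-0.2, -0.0], [-0.2, 0.0]]
c3 [ 0.5077 -0.2626  0.0252] [[0.1, 0.0], [0.1, -0.0]]
b1 [ 0.6818 -0.1983  0.0262] [[-0.0, -0.0], [-0.0, 0.0]]
b2 [ 0.6312 -0.03    0.0241] [[0.2, 0.0], [0.2, -0.0]]
b3 [ 0.5132 -0.2502  0.0236] [[-0.0, -0.0], [-0.0, 0.0]]
matc [ 0.4946 -0.0224  0.0574] [[2.2, 0.0], [2.0, -0.1]]
```

```bash
cat >> h.py <<'E'
C=np.array([0.573,-0.140]); YAW=17.0
yp=np.array([-np.sin(np.radians(YAW)),np.cos(np.radians(YAW))])
def P(d,z): return [*(C+d*yp),z]
E
python3 - <<'E'
from workcell import env
from h import *
O=[-90,0,107]
env.gripper_to(0.0,20)
env.goto(P(0.26,0.20),O)
env.move_straight(P(0.26,0.045),rate=0.2)
s=env.read_state(); print(s["clock"],s["position"],s["tool_rot"],s["force"],s["opening"],s["joint_positions"].round(1))
f0=s["force"]
r=env.move_straight(P(0.19,0.045),rate=0.05,force_limit=2)
s=env.read_state(); print(r,s["clock"],s["position"],s["force"]-f0,np.dot(s["position"][:2]-C,yp))
E
```

```text
6.3 [0.49781694 0.1092872  0.04580368] [-9.01066459e+01 -6.95509427e-03  1.07050700e+02] [ 0.85531008 -0.8322697  -0.05303843] 0.004747105155838611 [ 30.7  22.8 -28.4   0.  -38.6 -13.6]
True 7.1 [0.50704169 0.07391902 0.04453388] [-0.76193888  0.20528055 -1.49043353] 0.22385611923928841
```

Run:
```python
from workcell import env
from h import *
for tgt,fl in((0.17,20),(0.142,12)):
    r=env.move_straight(P(tgt,0.045),rate=0.04,force_limit=fl)
    s=env.read_state(); print(r,s["clock"],s["position"],s["force"],np.dot(s["force"][:2],yp),np.dot(s["position"][:2]-C,yp))
env.dwell(0.3)
s=env.read_state(); print(s["force"],np.dot(s["position"][:2]-C,yp))
f=env.grab_frame("scene"); cv2.imwrite("pics/push.png",cv2.resize(f["image"][150:320,170:370],None,fx=3.5,fy=3.5,interpolation=cv2.INTER_CUBIC))
```

```text
False 8.625 [0.52306452 0.02247315 0.04509589] [-1.87674776  0.66828405 -1.5535331 ] 1.1877911562940844 0.16997356389877888
True 9.125 [0.52770976 0.00686063 0.04482041] [-2.23878344  5.73822292  3.87816682] 6.142046802770989 0.15368510895719176
[-2.45584858  4.65701916  3.01223953] 0.15374130269633457
```

View pics/push.png

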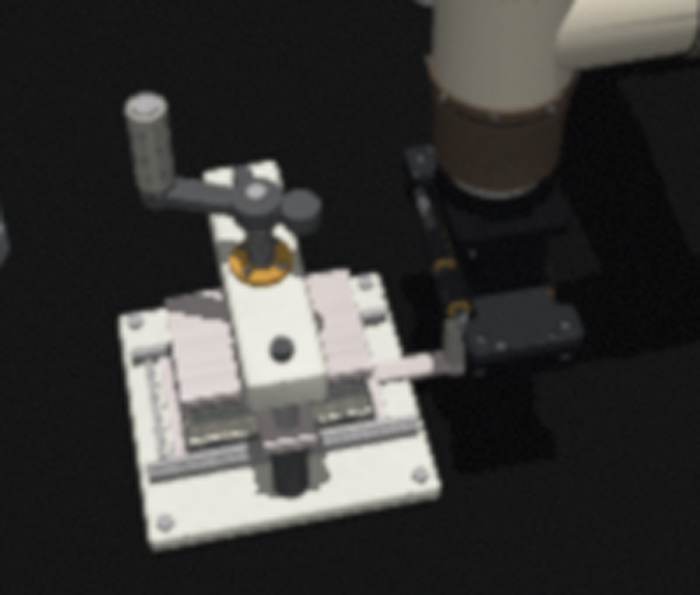

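Run:
```python
from workcell import env
from h import *
r=env.move_straight(P(0.149,0.045),rate=0.02,force_limit=18)
s=env.read_state(); print(r,s["clock"],np.dot(s["force"][:2],yp),np.dot(s["position"][:2]-C,yp))
env.dwell(0.3)
env.move_straight(P(0.19,0.05),rate=0.1)
env.move_straight(P(0.21,0.20),rate=0.25)
fs=[env.grab_frame(n) for n in("scene","top")]
for n,f,(x0,y0,x1,y1) in(("s",fs[0],(190,160,350,310)),("t",fs[1],(230,140,360,245))):
    k=4 if n=="s" else 5.5
    cv2.imwrite(f"pics/crop1_{n}.png",cv2.resize(f["image"][y0:y1,x0:x1],None,fx=k,fy=k if k>5 else 3.9,interpolation=cv2.INTER_CUBIC))
a0=np.arctan2(-.0645,-.0083)
g=C+0.065*np.array([np.cos(a0),np.sin(a0)]); print(g)
for y in(83,-97,107,17,-7,53,150):
    print(y,env.inverse_kinematics([*g,0.30],[-90,0,y]))
print(env.read_state()["clock"])
```

```text
True 9.7417 5.786448808932075 0.15377282758169672
[ 0.56470406 -0.20446842]
83 [ -4.47347269  17.26371534   4.44428319   0.         -77.18056785
  -2.52652731]
-97 None
107 [ -4.47347269  17.26371534   4.44428319   0.         -77.18056785
  21.47347269]
17 [-4.47347269e+00  1.72637153e+01  4.44428319e+00 -2.54444375e-14
 -7.71805679e+01 -6.85265273e+01]
-7 [-4.47347269e+00  1.72637153e+01  4.44428319e+00 -2.54444375e-14
 -7.71805679e+01 -9.25265273e+01]
53 [ -4.47347269  17.26371534   4.44428319   0.         -77.18056785
 -32.52652731]
150 [-4.47347269e+00  1.72637153e+01  4.44428319e+00  2.54444375e-14
 -7.71805679e+01  6.44734727e+01]
11.4167
```

View pics/crop1_s.png

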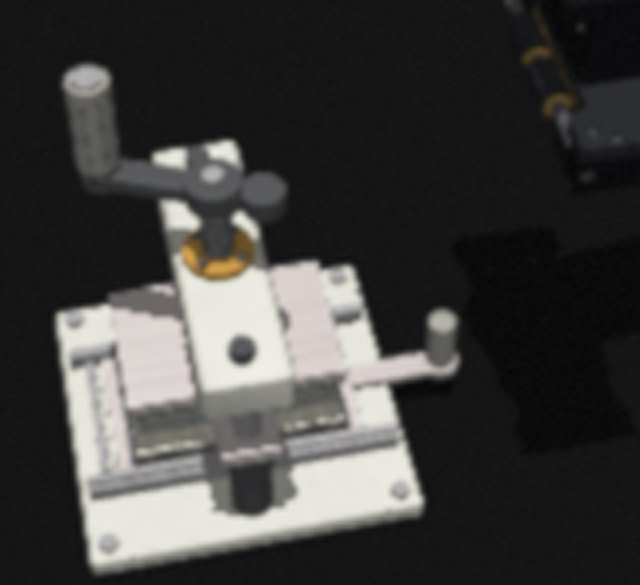

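View pics/crop1_t.png

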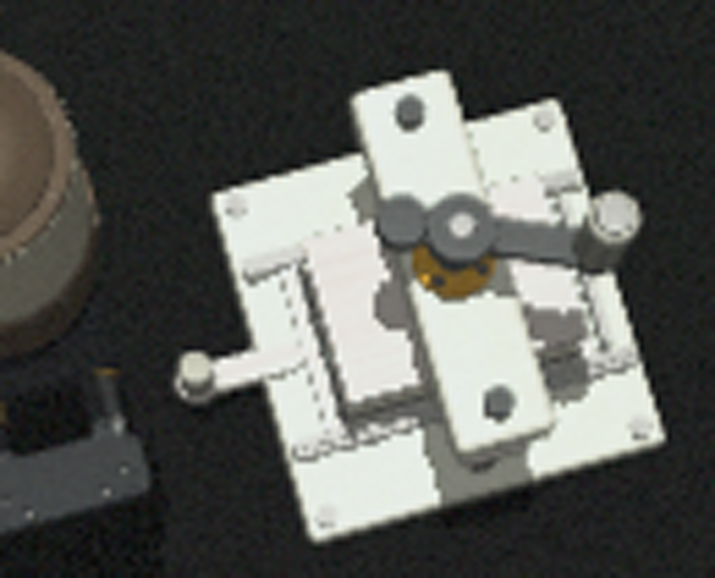

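```bash
cat >> h.py <<'E'
A0=np.arctan2(-.0645,-.0083); RAD=0.065; OS=[-90,0,83]; ZT=0.247
def pos(th,C=C,dr=0,lead=0):
    a=A0-th; return [*(C+(RAD+dr)*np.array([np.cos(a),np.sin(a)])),ZT-0.00382*th]
def tr(th):
    a=A0-th; return np.array([np.sin(a),-np.cos(a)]),np.array([np.cos(a),np.sin(a)])
E
python3 - <<'E'
from workcell import env
from h import *
fs=[env.grab_frame(n) for n in("scene","top")]
S=(190+(442.5)/4-.5,160+(318.5)/3.9-.5);T=(230+196.5/5.5-.5,140+370.5/5.5-.5)
X,r=tri(fs,[S,T]); print(X,np.linalg.norm(X[:2]-C))
p=env.read_state()["position"]
env.move_straight([p[0],p[1],0.36],rate=0.3)
g=pos(0)
env.goto([g[0],g[1],0.36],OS); 
env.gripper_to(1.0)
env.move_straight([g[0],g[1],0.31],rate=0.2)
f=env.grab_frame("scene"); cv2.imwrite("pics/above.png",cv2.resize(f["image"][100:310,150:350],None,fx=2.8,fy=2.8))
s=env.read_state(); print(s["clock"],s["position"],s["force"],s["opening"])
E
```

```text
[ 0.53148491 -0.01162809  0.07244977] 0.13491793871436603
15.2167 [ 0.56535319 -0.20491534  0.31142446] [ 0.20482832 -0.15428082  0.96866894] 1.0001410758280593
```

View pics/above.png

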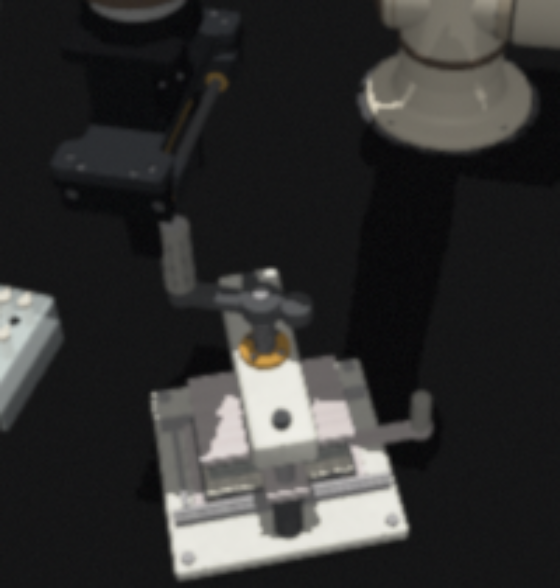

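Run:
```python
from workcell import env
from h import *
r=env.move_straight(pos(0),rate=0.08,force_limit=8)
env.dwell(0.3)
F=[env.read_state()["force"]]
for _ in range(4): env.dwell(0.05); F.append(env.read_state()["force"])
F0=np.mean(F,0); np.save("F0.npy",F0); print(r,F0,np.std(F,0))
env.gripper_to(0.0,40)
env.dwell(0.2)
s=env.read_state(); print(s["clock"],s["position"],np.array(pos(0)),s["force"]-F0,s["opening"]*87)
f=env.grab_frame("scene"); cv2.imwrite("pics/grip.png",cv2.resize(f["image"][100:310,150:350],None,fx=2.8,fy=2.8))
```

```text
False [ 0.08672284 -0.07271701 -0.15358994] [0.47561273 0.26457602 0.44034361]
17.9083 [ 0.56276171 -0.2043404   0.24689416] [ 0.56470406 -0.20446842  0.247     ] [-5.2875428   1.67315175  1.82210318] 23.282626826161305
```

View pics/grip.png

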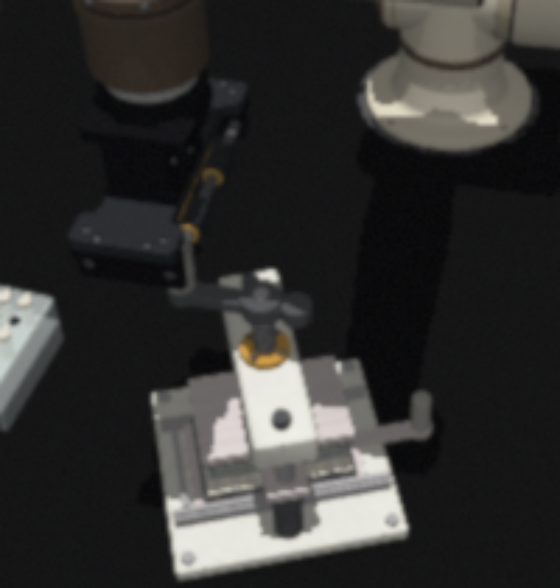

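```bash
sed -i 's/^A0=[^;]*;/A0=np.arctan2(-.2043-C[1],.5628-C[0]);/' h.py
cat >> h.py <<'E'
F0=None
def meas(env,th):
    s=env.read_state(); F=s["force"]-np.load("F0.npy"); d=s["position"][:2]-C
    a=np.arctan2(d[1],d[0]); tha=A0-a; tha+=2*np.pi*np.round((th-tha)/(2*np.pi))
    t,r=tr(tha)
    return s,tha,-F[:2]@t,F[:2]@r,F[2],np.hypot(*d)
E
python3 - <<'E'
from workcell import env
from h import *
th=0.0;k=0
while th<1.6:
    th+=np.radians(10)
    env.move_straight(pos(th),rate=0.07)
    s,ta,L,Fr,Fz,rr=meas(env,th); k+=1
    print(f"{s['clock']:.2f} cmd {th:.2f} act {ta:.3f} load {L:.1f} Fr {Fr:.1f} Fz {Fz:.1f} r {rr*1e3:.1f} z-err {(s['position'][2]-pos(ta)[2])*1e3:.1f} op {s['opening']*87:.1f}")
    if L>7 or abs(Fr)>15: break
E
```

```text
18.30 cmd 0.17 act 0.177 load 0.2 Fr 2.6 Fz -0.6 r 65.3 z-err -0.0 op 23.3
18.61 cmd 0.35 act 0.353 load 0.6 Fr 4.5 Fz -0.8 r 65.6 z-err -0.0 op 23.1
18.92 cmd 0.52 act 0.527 load 1.6 Fr 6.0 Fz 0.5 r 65.8 z-err -0.0 op 23.3
19.23 cmd 0.70 act 0.705 load 0.6 Fr 5.6 Fz 0.9 r 66.0 z-err -0.1 op 23.5
19.53 cmd 0.87 act 0.881 load 0.3 Fr 6.0 Fz 1.7 r 66.3 z-err -0.1 op 23.0
19.84 cmd 1.05 act 1.057 load 0.5 Fr 6.3 Fz 1.1 r 66.5 z-err -0.1 op 22.9
20.15 cmd 1.22 act 1.231 load 0.1 Fr 7.1 Fz 2.5 r 66.6 z-err -0.1 op 23.4
20.46 cmd 1.40 act 1.406 load 0.8 Fr 5.7 Fz 2.3 r 66.6 z-err -0.1 op 23.3
20.77 cmd 1.57 act 1.580 load 0.7 Fr 5.2 Fz 2.1 r 66.6 z-err -0.2 op 23.4
21.07 cmd 1.75 act 1.756 load 0.4 Fr 5.6 Fz 2.4 r 66.6 z-err -0.2 op 23.5
```

```bash
sed -i 's/^C=np.array.*; YAW/C=np.array([0.5712,-0.140]); YAW/' h.py
cat > wind.py <<'E'
import sys
from workcell import env
from h import *
def run(th,th1,step=10,rate=0.07,lmax=7,every=1):
    log=[]
    sg=np.sign(th1-th);k=0
    while abs(th1-th)>1e-6:
        th=th+sg*min(np.radians(step),abs(th1-th))
        env.move_straight(pos(th),rate=rate)
        s,ta,L,Fr,Fz,rr=meas(env,th);k+=1
        log.append([th,ta,L,Fr,Fz,rr,*s["position"]])
        if k%every==0: print(f"{s['clock']:.2f} cmd {th:.3f} act {ta:.3f} load {L:.1f} Fr {Fr:.1f} Fz {Fz:.1f} r {rr*1e3:.1f} zerr {(s['position'][2]-pos(ta)[2])*1e3:.1f} op {s['opening']*87:.1f}")
        if L>lmax or abs(Fr)>15 or abs(Fz)>15: print("STOP");break
    with open("log.txt","a") as f: np.savetxt(f,log)
    return th
E
python3 - <<'E'
from wind import *
s,ta,*r=meas(env,1.75); print(ta,r)
run(ta,4.4,step=11)
E
```

```text
1.7924868477926728 [np.float64(0.4174692647914602), np.float64(5.582609529534931), np.float64(2.377454962717034), np.float64(0.06493889075256475)]
21.41 cmd 1.984 act 1.997 load 0.6 Fr 0.8 Fz 0.1 r 65.1 zerr -0.1 op 23.9
21.73 cmd 2.176 act 2.185 load 0.5 Fr 1.9 Fz -0.5 r 65.1 zerr -0.0 op 23.2
22.06 cmd 2.368 act 2.377 load 0.3 Fr 1.9 Fz -0.8 r 65.1 zerr -0.0 op 23.2
22.38 cmd 2.560 act 2.569 load 1.0 Fr 1.3 Fz 0.3 r 65.1 zerr -0.0 op 23.2
22.71 cmd 2.752 act 2.760 load 0.8 Fr 1.7 Fz 0.9 r 65.1 zerr -0.1 op 23.1
23.03 cmd 2.944 act 2.951 load 0.5 Fr 1.5 Fz 0.3 r 65.1 zerr -0.0 op 23.1
23.36 cmd 3.136 act 3.142 load 1.3 Fr 2.1 Fz -0.2 r 65.1 zerr -0.0 op 23.2
23.68 cmd 3.328 act 3.332 load 1.9 Fr 2.3 Fz -0.3 r 65.0 zerr -0.0 op 23.4
24.01 cmd 3.520 act 3.524 load 1.4 Fr 2.4 Fz -0.9 r 65.0 zerr 0.0 op 23.0
24.33 cmd 3.712 act 3.716 load 1.1 Fr 1.7 Fz -0.9 r 65.0 zerr 0.0 op 23.4
24.66 cmd 3.904 act 3.908 load 1.7 Fr 1.9 Fz -1.4 r 65.0 zerr -0.0 op 23.4
24.98 cmd 4.096 act 4.101 load 1.0 Fr 1.2 Fz -0.4 r 65.0 zerr 0.0 op 23.3
25.31 cmd 4.288 act 4.294 load 0.1 Fr 0.5 Fz -1.1 r 65.0 zerr 0.0 op 23.6
25.56 cmd 4.400 act 4.403 load 1.6 Fr 1.1 Fz -1.7 r 65.0 zerr 0.0 op 23.0
```

Run:
```python
from wind import *
th=run(4.4,5.1,step=8,lmax=6)
if th>5.09: run(th,7.0,step=4,rate=0.05,lmax=6.3)
```

```text
25.84 cmd 4.540 act 4.544 load 1.2 Fr 0.9 Fz -1.1 r 65.0 zerr 0.0 op 23.3
26.12 cmd 4.679 act 4.685 load 2.0 Fr 0.0 Fz -1.9 r 65.0 zerr 0.0 op 23.1
26.41 cmd 4.819 act 4.825 load 1.6 Fr 1.2 Fz -0.3 r 64.9 zerr -0.0 op 23.2
26.69 cmd 4.959 act 4.965 load 1.6 Fr 0.1 Fz -1.4 r 64.9 zerr 0.0 op 23.1
26.98 cmd 5.098 act 5.092 load 3.4 Fr -0.3 Fz 0.1 r 65.0 zerr 0.1 op 22.9
27.23 cmd 5.100 act 5.092 load 3.8 Fr -1.2 Fz 1.1 r 65.0 zerr 0.1 op 23.3
27.48 cmd 5.170 act 5.166 load 4.2 Fr -1.8 Fz -0.3 r 65.0 zerr 0.1 op 23.2
27.73 cmd 5.240 act 5.238 load 4.6 Fr -2.3 Fz 0.4 r 65.0 zerr 0.1 op 23.1
27.98 cmd 5.309 act 5.308 load 3.9 Fr -3.1 Fz 0.7 r 65.0 zerr 0.1 op 23.1
28.23 cmd 5.379 act 5.377 load 4.6 Fr -2.0 Fz 0.8 r 65.0 zerr 0.1 op 23.4
28.48 cmd 5.449 act 5.446 load 5.0 Fr -3.6 Fz 0.2 r 65.0 zerr 0.1 op 23.4
28.73 cmd 5.519 act 5.515 load 4.3 Fr -3.3 Fz 1.1 r 65.0 zerr 0.1 op 23.2
28.98 cmd 5.589 act 5.583 load 4.0 Fr -3.5 Fz -0.2 r 65.0 zerr 0.1 op 23.2
29.23 cmd 5.659 act 5.652 load 5.3 Fr -3.0 Fz -0.1 r 65.0 zerr 0.1 op 23.4
29.48 cmd 5.728 act 5.720 load 4.3 Fr -3.3 Fz 0.2 r 65.0 zerr 0.1 op 23.2
29.73 cmd 5.798 act 5.788 load 4.8 Fr -4.1 Fz 0.6 r 65.1 zerr 0.1 op 23.3
29.98 cmd 5.868 act 5.856 load 4.9 Fr -3.3 Fz -0.3 r 65.0 zerr 0.1 op 23.0
30.23 cmd 5.938 act 5.924 load 5.3 Fr -4.7 Fz -1.2 r 65.1 zerr 0.0 op 23.4
30.48 cmd 6.008 act 5.992 load 4.0 Fr -3.9 Fz -0.8 r 65.0 zerr 0.1 op 23.3
30.73 cmd 6.077 act 6.060 load 4.8 Fr -4.7 Fz 0.1 r 65.0 zerr 0.1 op 23.3
30.98 cmd 6.147 act 6.125 load 6.7 Fr -3.1 Fz -1.3 r 65.1 zerr 0.1 op 23.5
STOP
```

```bash
cat >> wind.py <<'E'
def avg(th,n=6):
    v=[]
    for _ in range(n):
        env.dwell(0.04); s,*m=meas(env,th); v.append(m)
    v=np.mean(v,0); print(f"{s['clock']:.2f} AVG cmd {th:.3f} act {v[0]:.4f} load {v[1]:.2f} Fr {v[2]:.1f} Fz {v[3]:.1f} op {s['opening']*87:.1f}"); return v
E
python3 - <<'E'
from wind import *
th=6.147; v=avg(th)
for _ in range(5):
    th+=np.radians(1.5); env.move_straight(pos(th),rate=0.02); v=avg(th)
    if v[1]>9: break
E
```

```text
31.23 AVG cmd 6.147 act 6.1236 load 5.24 Fr -4.5 Fz -1.4 op 23.4
31.73 AVG cmd 6.173 act 6.1434 load 6.22 Fr -4.1 Fz -1.5 op 23.1
32.23 AVG cmd 6.199 act 6.1648 load 6.68 Fr -3.8 Fz -1.6 op 22.9
32.73 AVG cmd 6.226 act 6.1861 load 7.18 Fr -4.0 Fz -2.2 op 23.2
33.23 AVG cmd 6.252 act 6.2077 load 7.54 Fr -3.7 Fz -2.7 op 23.2
33.73 AVG cmd 6.278 act 6.2294 load 8.66 Fr -3.5 Fz -2.8 op 23.1
```

Run:
```python
from wind import *
th=6.278
for _ in range(5):
    th+=np.radians(1.5); env.move_straight(pos(th),rate=0.02); v=avg(th)
    if v[1]>10.3: break
env.dwell(0.6);avg(th)
env.dwell(0.6);avg(th)
env.dwell(0.6);avg(th); print(th)
```

```text
34.23 AVG cmd 6.304 act 6.2515 load 8.54 Fr -3.3 Fz -3.1 op 23.2
34.73 AVG cmd 6.330 act 6.2731 load 9.52 Fr -3.3 Fz -3.2 op 22.9
35.23 AVG cmd 6.357 act 6.2947 load 9.77 Fr -2.7 Fz -3.6 op 23.4
35.73 AVG cmd 6.383 act 6.3168 load 10.56 Fr -2.8 Fz -3.6 op 22.9
36.58 AVG cmd 6.383 act 6.3168 load 10.25 Fr -2.8 Fz -4.1 op 23.1
37.42 AVG cmd 6.383 act 6.3168 load 10.62 Fr -2.6 Fz -4.0 op 23.0
38.27 AVG cmd 6.383 act 6.3168 load 10.67 Fr -2.9 Fz -4.0 op 23.2
6.38271975511966
```

Run:
```python
from wind import *
run(6.383,0.25,step=12,rate=0.08,lmax=20,every=4)
```

```text
39.54 cmd 5.545 act 5.533 load 2.8 Fr -3.4 Fz 1.1 r 65.0 zerr -0.0 op 22.6
40.81 cmd 4.707 act 4.697 load 2.4 Fr -0.4 Fz 0.5 r 65.0 zerr -0.0 op 23.5
42.08 cmd 3.870 act 3.858 load 1.5 Fr 2.2 Fz -0.0 r 65.0 zerr -0.0 op 23.0
43.34 cmd 3.032 act 3.023 load 3.0 Fr 4.4 Fz 0.3 r 65.0 zerr 0.0 op 22.9
44.61 cmd 2.194 act 2.186 load 2.4 Fr 5.6 Fz 2.4 r 64.9 zerr -0.0 op 23.5
45.88 cmd 1.356 act 1.348 load 1.7 Fr 3.8 Fz 1.7 r 64.8 zerr -0.0 op 23.2
47.14 cmd 0.519 act 0.505 load 2.0 Fr 2.5 Fz -0.7 r 64.8 zerr -0.0 op 23.1
```

Run:
```python
from wind import *
run(0.25,-0.06,step=4,rate=0.05,lmax=20); avg(-0.06)
f=env.grab_frame("scene"); cv2.imwrite("pics/back.png",cv2.resize(f["image"][100:310,150:350],None,fx=2.8,fy=2.8))
```

```text
47.96 cmd 0.180 act 0.172 load 1.9 Fr 1.7 Fz -1.9 r 64.8 zerr -0.0 op 23.1
48.21 cmd 0.110 act 0.101 load 2.3 Fr 1.0 Fz -1.4 r 64.8 zerr -0.0 op 23.4
48.46 cmd 0.041 act 0.032 load 1.4 Fr 1.4 Fz -0.4 r 64.8 zerr 0.0 op 22.8
48.71 cmd -0.029 act 0.001 load -5.6 Fr 0.1 Fz 1.7 r 64.9 zerr -0.1 op 23.5
48.96 cmd -0.060 act -0.001 load -10.1 Fr -0.9 Fz 2.5 r 64.9 zerr -0.1 op 23.2
49.21 AVG cmd -0.060 act -0.0010 load -9.80 Fr -0.8 Fz 2.3 op 23.4
```

View pics/back.png

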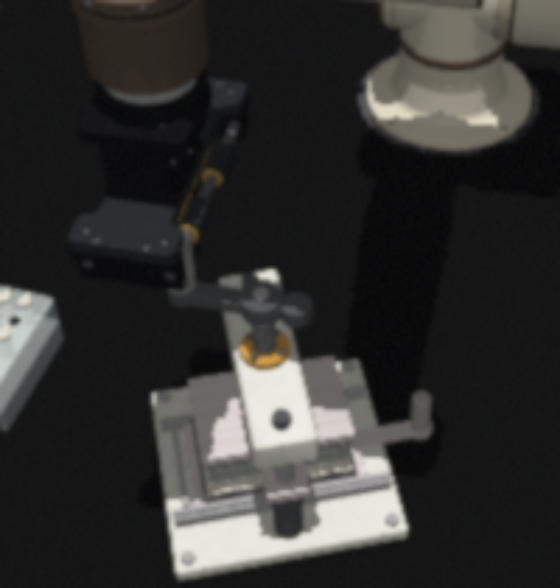

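Hard up against the upper stop. I'll unload to neutral, release, and retreat straight up.

Run:
```python
from wind import *
env.move_straight(pos(-0.01),rate=0.03); avg(-0.01)
env.gripper_to(1.0)
env.dwell(0.2)
p=pos(0); env.move_straight([p[0],p[1],0.38],rate=0.15)
env.move_straight([p[0]-0.12,p[1]+0.02,0.40],rate=0.2)
env.dwell(0.3)
s=env.read_state(); print(s["clock"],s["position"],s["force"])
fs=[env.grab_frame(n) for n in("scene","top")]
for n,f,(x0,y0,x1,y1) in(("s",fs[0],(190,160,350,310)),("t",fs[1],(230,140,360,245))):
    k=4.9 if n=="s" else 5.5
    cv2.imwrite(f"pics/crop2_{n}.png",cv2.resize(f["image"][y0:y1,x0:x1],None,fx=k,fy=k if k>5 else 3.9,interpolation=cv2.INTER_CUBIC))
```

```text
49.77 AVG cmd -0.010 act 0.0007 load -4.47 Fr -1.0 Fz 0.5 op 23.4
53.3 [ 0.44342224 -0.18451138  0.39923939] [ 0.30850598 -0.00469013 -0.07327038]
```

View pics/crop2_s.png

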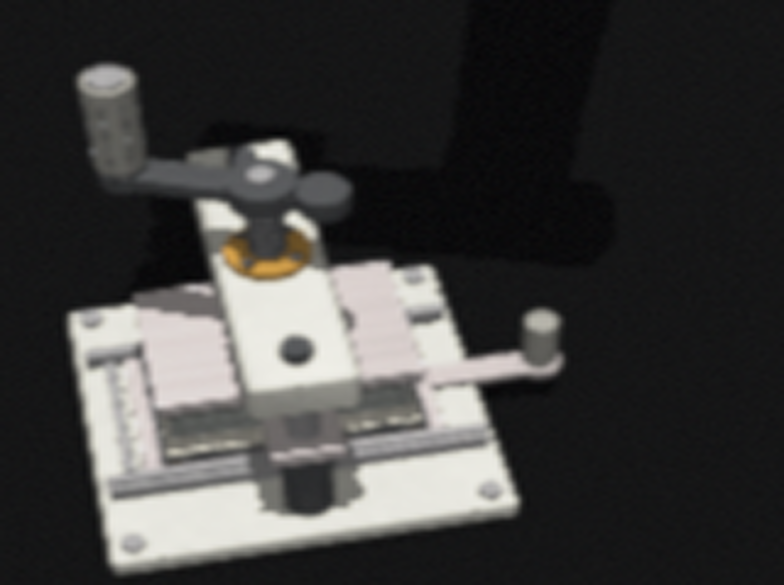

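View pics/crop2_t.png

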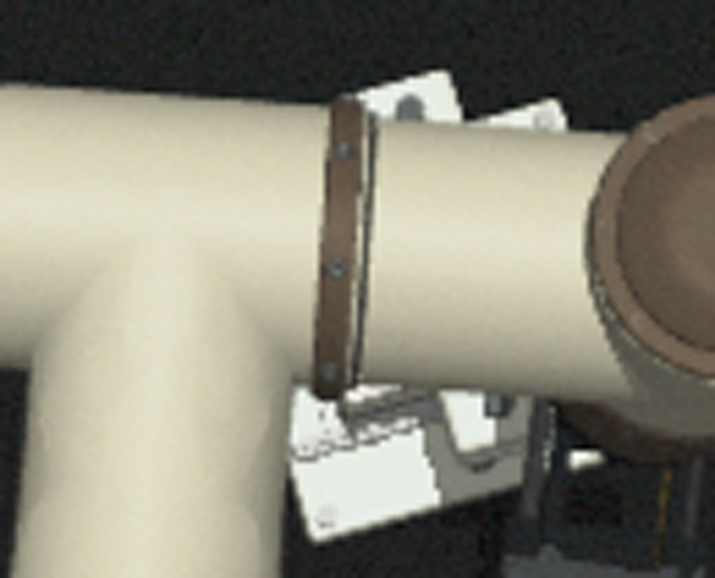

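The scene crop shows the sleeve top at (106,77), the same place as at the start. The tray knob is at home, about (541,320) in the crop. In the top view the arm hides the press, but the gripper is clear of it.

Run:
```python
from workcell import env
env.close_job(); print("done")
```

```text
the job is handed in; nothing more can be done
done
```

I carried out every step of the task and handed the job in at about 53 s of the 72 s allowed. No verdict is reported, so this rests on my own checks.

- **Tray:** I pushed it in by its knob with closed fingers until it hit the hard stop. Triangulating from both cameras afterwards put the knob 134.9 mm from the screw axis, against 135 mm when home.
- **Pressing:** With the sleeve gripped, I wound the crank clockwise. The mat was met at about 5.05 rad and the load stayed near 4.5 N until it came solid at about 6.1 rad, so the plugs went in about 4 mm. I held it at 6.32 rad with 10.3–10.7 N at the sleeve for about 2.5 s. That is inside the 8–13 N range, and I estimate about 165 N on the plate.
- **Winding back:** I kept hold of the sleeve at about 1.2 rad/s all the way to the upper stop, which I felt as a sharp push-back at 0.00 rad. I released it there and moved the arm clear. The last scene picture shows the crank in its starting position and the tray home.

**Checks that were off or missing:**
- **Camera offset:** The cameras put the screw axis about 2 mm off in x, which I corrected from the arm's positions while winding.
- **Force readings:** Free winding read 0.5–1.5 N instead of 2 N, and the load rose 0.5 N per mm once solid instead of 1 N per mm. The true pressing load may therefore differ from my figure by about 1 N.
- **Last top view:** The arm hid the press in that picture, so only the scene camera confirms the final state. I did not measure the rack, pipette and spare plate again afterwards.

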